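# Present the ball tray to the loupe stand

## Task

Pick up the tray that has the steel ball by its brass bridge handle, and carry it to the loupe stand without letting the ball leave its pocket. Held clear of the bench and level, square to the stand, press the middle of its brass nose plate gently against the black sprung stop until you feel the stop give, and leave it pressed in about halfway, not just touching and not bottomed. Finish while still holding it there, level and still; leave everything else on the bench where it is.

Things in the scene. Friction and masses are not known exactly. Their poses are not given: they have to be found in the camera images.
- tray: the tray with the ball: oak slab 80 x 150 x 14 mm (x, y, z), origin under its centre. Brass bridge handle across its middle, see tray_grip. Brass nose plate on the middle of its front (+x) long side. Round pocket 27 mm wide, 5 mm deep, in its top at y = +52 mm; the ball lies loose in it. 0.22 kg, varies by a fifth. Starts flat on the bench, +x facing away from the robot within 0.4 rad
- tray_grip (a point): middle of the tray's brass handle, 41 mm above the tray's underside; axes as the tray's. The handle is an upright flat strip along y, 10 mm thick in x, 66 mm long in y, from 30 to 52 mm above the underside, on a 6 mm post near each end. Pinch it across its 10 mm thickness (along x)
- tray_nose (a point): middle of the face of the tray's brass nose plate, at (44, 0, 7) mm in the tray; axes as the tray's. The plate is 4 mm thick, 40 mm wide in y, 14 mm high
- pocket (a point): where the centre of the ball is when it lies in the middle of the pocket, at (0, 52, 19) mm in the tray
- ball_center (a point): centre of the loose polished steel ball, 20 mm across, 33 g
- stand: fixed loupe stand: steel foot 100 x 130 x 12 mm, column 137 mm high, guide block 100 mm up, and at its +y side a black loupe looking down towards -x, top 200 mm above the bench. Origin on the bench; x points along the stop's travel, away from the robot within 0.25 rad. The stop sticks out to -x; the foot begins 15 mm to -x of the origin
- stop (a point): middle of the face of the stop, a flat black disc 24 mm across that faces the stand's -x, 100 mm above the bench; 45 mm to -x of the stand's origin when free, and moves with the stop; axes as the stand's
- plunger (a joint): how far the stop is pushed in along the stand's +x: 0 m free, 0.014 m bottomed. Spring: 1.4 N to start moving, then 0.35 N more per mm (6.3 N when bottomed); it springs back
- spare: spare tray with no ball: as the tray with the ball, but with a square 24 mm pocket in place of the round one. Leave it alone. The two trays lie one to the left and one to the right, either way
- loupe: loose black eye loupe standing on the bench, 36 mm across, 32 mm high, origin under its centre; leave alone
- wheel: brass toothed wheel, about 48 mm across, 6 mm thick with an upright pivot to 24 mm high, origin under its centre; leave alone
- jar: amber glass jar 40 mm across, 50 mm high, origin under its centre; leave alone
- tweezers: steel tweezers about 108 mm long lying on the bench along their x, 9 mm high; leave alone
- driver: small screwdriver about 130 mm long lying on the bench along its x; leave alone
- dish: small glass dish 60 mm across, 18 mm high, origin under its centre; leave alone
Mind the look-alikes: they are no part of the job. What is shaped like the tray but orange or red is not meant.

How it is judged:
By the outcome, as a careful person would: the job done as asked, in the order asked, and still so for the second after the job is handed in, while the arm keeps its last pose, push and grip.
It also fails if it takes over 58 s, if anything falls off the work surface, if the arm or the gripper's body presses on something with over 40 N, if the wrist force passes 120 N, or if a joint passes its speed limit or range.

## Robot

A 7-joint arm with a two-finger parallel gripper is mounted at the origin on the work surface. World frame = base frame: x ahead of the robot, y to its left, z up, the work surface at z = 0. Lengths are in m, angles in rad, forces in N, time in s.
With the tool pointing down it reaches from about 0.4 to 0.875 m from the base axis. Payload 6.5 kg.
Tool frame: the origin (TCP) lies at the very end of the fingers, on their centre line; the grasp point (between the pads) lies 19 mm behind it; z points along the fingers, y is the line along which they close (so a half turn about z gives the same grasp; the last joint's range is limited). The gripper opens to 88 mm and grips with 3 to 60 N. Pads are 18 mm wide; open, the fingers measure 123 mm over their backs; the gripper's body (75 mm by 187 mm) begins 45 mm behind the grasp point.
Start: joints at [1.161, 0.536, -0.004, 1.538, 0.003, 1.067, -0.071], TCP at [0.219, -0.612, 0.239] pointing down, gripper open.
Joint ranges: [-2.7, 2.7], [-0.37, 2.16], [-1.27, 1.26], [0.24, 2.4], [-1.31, 4.45], [0.19, 1.91], [-2.76, 2.76]. Speed limits (rad/s): [2.39, 2.39, 3.14, 3.14, 3.14, 3.14, 3.14].

## Interface

Orientations are given as a unit quaternion [w, x, y, z].
In Python, from station import env gives the robot as it stands.
- The arm moves only by the tool jog_arm, never from a script. Its argument "deltas" is one flat list of numbers, 5 for each row, row after row: the shift along the world's x, y, z normalised to -1 to 1, where 1 is 20 cm, then the turn about the world's z normalised to -1 to 1, where 1 is 360 degrees, then the finger opening in mm, from 0 to 88.1. A call has 1 to 10 rows; each row is the pose to reach, as a shift and turn from the pose commanded when the call began, turning the shorter way round; what a row does not reach only later rows make up. A row lasts 1/10 s, in which the tool goes at most 50 mm and 8.59 degrees, less where a joint would pass 70% of its speed; a pose out of reach is approached as far as the arm can. A call with a number of a shift or a turn outside -1 to 1 is refused whole. A call with a gripper value outside its range is refused whole. The fingers move at their own pace and stop on an object; the grip force is fixed at half the most. Time passes only in rows, so rows that repeat a pose let the fingers close. It gives the time, the measured TCP pose, the force, the opening and the grip force at its end, in the units of the state.
- env.get_state(): the state, without advancing time (a new reading comes with each control period).
- env.get_image(name): name is "scene" or "side" or "wrist"; returns a dict with "pixels" (400x640x3 uint8, red, green, blue), "camera_matrix" (3x3 intrinsics, pixels), "extrinsics" (4x4, takes a point from camera to world coordinates). Camera axes: x right, y up, looking along -z (the intrinsics and any distortion apply to the point x, -y, -z); pixel columns grow to the right and rows downward; lengths in m; the calibration is good to about 2 mm. A picture is of the moment at which its call begins. There is no depth.
- env.hand_in(): hands the job in; it is judged then, once.
The state is a dict: "clock": time; "joint_pos": joint angles; "joint_velocities": joint speeds; "tau": joint torques, N m; "tool_pos": TCP position; "ee_rot": TCP orientation; "wrist_force": force on the tool from outside, world axes, zero at the start; "ft_torque": the same for the moment, N m; "finger_gap": opening from 0.0 (shut) to 1.0 (fully open); "grip_force": force on a finger pad.
Only numpy, scipy, OpenCV 4.12 (cv2) and the standard library are available. Lean on these libraries where they do the work, as an engineer would, in place of code of your own. Each camera call takes 0.05 s, during which the arm holds its last target. There are 200 camera calls.

## Working session

There is one attempt and no reset: what is moved stays moved. The work goes in short steps, Python scripts to look and compute and a tool call to move; the robot and the scene stay as the last step left them, time stands still between calls to the robot, and variables do not carry over. Pictures are saved under pics/ and viewed, at most 10 in all, crops included, and the job is handed in when it is done.

Besides the shell and the picture viewer there is one more tool, called as name(argument=value, ...) on one line, values as JSON. jog_arm: Moves the arm, as the interface text tells. Scaled input: -1 to 1 covers 20 cm each way for a shift and 360 degrees each way for a turn. Its arguments: {"type":"object","properties":{"deltas":{"type":"array"}},"required":["deltas"]}

```bash
mkdir -p pics; ls; cat > h.py <<'E'
from station import env
import numpy as np, cv2, json
def snap(n,f):
    d=env.get_image(n); cv2.imwrite(f'pics/{f}.png',cv2.cvtColor(d['pixels'],cv2.COLOR_RGB2BGR))
    np.savez(f'pics/{f}.npz',K=d['camera_matrix'],T=d['extrinsics'],p=d['pixels']); return d
def ray(f,uv,z):
    d=np.load(f'pics/{f}.npz');K=d['K'];T=d['T']
    out=[]
    for (u,v) in np.atleast_2d(uv):
        c=np.linalg.solve(K,[u,v,1]); r=T[:3,:3]@np.array([c[0],-c[1],-c[2]]); o=T[:3,3]
        out.append(o+r*(z-o[2])/r[2])
    return np.array(out)
def proj(f,P):
    d=np.load(f'pics/{f}.npz');K=d['K'];T=np.linalg.inv(d['T'])
    c=np.atleast_2d(P)@T[:3,:3].T+T[:3,3]; c=c*[1,-1,-1]; q=c@K.T; return q[:,:2]/q[:,2:]
E
python3 - <<'E'
from h import *
print(env.get_state())
for n in('scene','side','wrist'):
    d=snap(n,n+'0'); print(n,{k:v for k,v in d.items() if k!='pixels'})
E
```

```text
pics
{'clock': 0.0, 'joint_pos': array([ 1.16080033,  0.53715521, -0.0044281 ,  1.53884482,  0.00262857,
        1.0672826 , -0.07123059]), 'joint_velocities': array([ 2.23029386e-05,  9.17644694e-04, -1.43352974e-03,  1.04413921e-03,
        1.32528242e-03,  5.27979157e-05,  1.49549937e-03]), 'tau': array([ 4.20805454e-04, -5.70978284e+01,  9.91063043e-01, -2.51602757e+01,
       -5.62479312e-02,  1.79175020e-02,  1.89297834e-04]), 'tool_pos': array([ 0.2188609 , -0.61141111,  0.23785731]), 'ee_rot': array([-8.13215782e-04,  9.85257596e-01,  1.71075304e-01, -2.19436283e-04]), 'wrist_force': array([ 0.55063201, -0.37269212,  0.1488429 ]), 'ft_torque': array([-3.87032370e-02,  6.78901995e-05, -6.66397484e-03]), 'grip_force': 0.0, 'finger_gap': 0.9969493677681369}
scene {'camera_matrix': array([[360.90545387,   0.        , 315.09844996],
       [  0.        , 360.90545387, 201.00190482],
       [  0.        ,   0.        ,   1.        ]]), 'extrinsics': array([[ 0.86983013, -0.34124709,  0.35629477,  0.86103731],
       [ 0.49331661,  0.61018065, -0.61993411, -0.62507174],
       [-0.0
[... 288 characters left out ...]
, 'extrinsics': array([[-0.92685454,  0.19097009, -0.32321988, -0.03554327],
       [-0.37540007, -0.48046405,  0.79260903,  1.20837245],
       [-0.00393092,  0.85597004,  0.51701047,  0.87699206],
       [ 0.        ,  0.        ,  0.        ,  1.        ]])}
wrist {'camera_matrix': array([[298.94819373,   0.        , 321.279343  ],
       [  0.        , 298.94819373, 200.43655055],
       [  0.        ,   0.        ,   1.        ]]), 'extrinsics': array([[ 0.33692511,  0.89883328,  0.28032159,  0.29056822],
       [-0.94152897,  0.32232843,  0.09812027, -0.58694211],
       [-0.00216186, -0.29699008,  0.95487812,  0.38512323],
       [ 0.        ,  0.        ,  0.        ,  1.        ]])}
```

View pics/scene0.png

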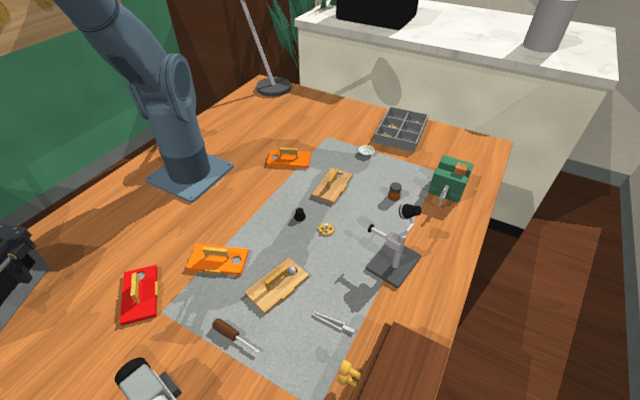

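View pics/side0.png

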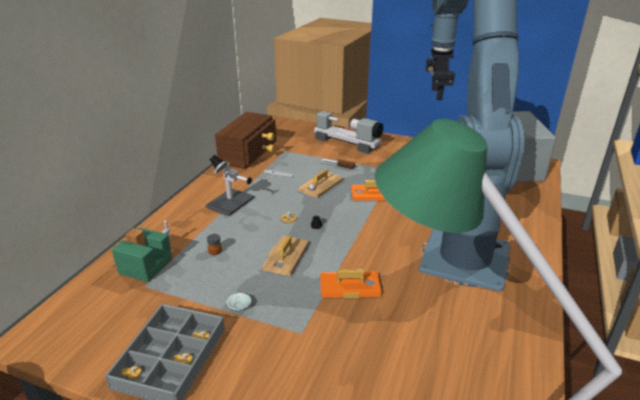

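The oak tray with the ball is at about (278,285) in the scene view, with its ball near (291,270). The spare is at (332,185) and the stand at (393,255), with its stop facing left near (372,229). I'll enlarge these areas next.

```bash
python3 - <<'E'
from h import *
a=cv2.imread('pics/scene0.png'); b=cv2.imread('pics/side0.png')
A=cv2.resize(a[195:345,225:425],None,fx=4,fy=4,interpolation=cv2.INTER_CUBIC)
cv2.imwrite('pics/c1.png',A)
print(ray('scene0',[(278,287),(291,270),(332,185),(393,265)],0.014))
E
```

```text
[[ 0.52726197 -0.23685523  0.014     ]
 [ 0.52842559 -0.17699213  0.014     ]
 [ 0.46685376  0.17367863  0.014     ]
 [ 0.75709389 -0.03023964  0.014     ]]
```

View pics/c1.png

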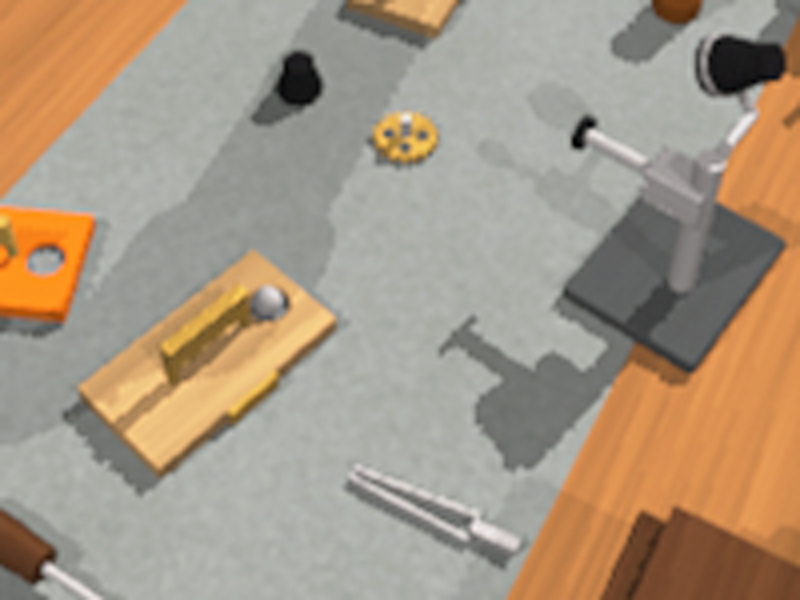

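The tray's top corners (crop pixels) are (255,252), (337,318), (160,465) and (80,388), and the handle, ball and nose plate are clear. The stand's foot corners are (565,290), (690,365), (783,243) and (650,195). The stop disc is at (583,133) and the loupe at (740,65).

```bash
python3 - <<'E'
from h import *
from scipy.optimize import least_squares
c=lambda L:np.array(L,float)/4+[225,195]-.375
def fit(f,M,uv,x0):
    M=np.array(M)
    def W(p):
        C,S=np.cos(p[2]),np.sin(p[2]); return M@np.array([[C,S,0],[-S,C,0],[0,0,1]])+[p[0],p[1],0]
    r=least_squares(lambda p:(proj(f,W(p))-uv).ravel(),x0); print(r.x,np.abs(r.fun).max().round(2)); return r.x
fit('scene0',[(-.04,.075,.014),(.04,.075,.014),(.04,-.075,.014),(-.04,-.075,.014),(0,.033,.052),(0,-.033,.052)],c([(255,252),(337,318),(160,465),(80,388),(245,290),(165,352)]),[.52,-.24,0])
fit('scene0',[(-.015,.065,.012),(-.015,-.065,.012),(.085,-.065,.012),(.085,.065,.012),(-.045,0,.1)],c([(650,195),(565,290),(690,365),(783,243),(582,133)]),[.75,0,0])
def tri(a,b):
    A=[];o=[]
    for f,uv in(('scene0',a),('side0',b)):
        p,q=ray(f,[uv],0)[0],ray(f,[uv],.2)[0]; d=(q-p)/np.linalg.norm(q-p); N=np.eye(3)-np.outer(d,d); A.append(N);o.append(N@p)
    return np.linalg.solve(sum(A),sum(o))
print('stop',tri((370.5,228),(250,180.5)),'loupe',tri((409.5,211),(216,161)), tri((402,210),(221,164)))
E
```

```text
[ 0.51874978 -0.22735149 -0.26459788] 1.13
[ 0.71791188 -0.01557193 -0.13149747] 4.87
stop [ 0.67355596 -0.01323965  0.09950994] loupe [0.75762036 0.02727536 0.17003078] [0.73960408 0.02827799 0.16365837]
```

jog_arm(deltas=[0.75,0.96,0,0.077,88,0.75,0.96,0,0.077,88,0.75,0.96,0,0.077,88,0.75,0.96,0,0.077,88,0.75,0.96,0,0.077,88,0.75,0.96,0,0.077,88])

```text
clock: 0.75
tool_pos: [0.3741, -0.4137, 0.2388]
ee_rot: [-0.001, 0.914, 0.407, 0.002]
wrist_force: [0.1, -0.6, 0.5]
finger_gap: 0.997
grip_force: 0.0
```

jog_arm(deltas=[0.75,0.96,0,0.076,88,0.75,0.96,0,0.076,88,0.75,0.96,0,0.076,88,0.75,0.96,0,0.076,88,0.75,0.96,0,0.076,88,0.75,0.96,0,0.076,88,0.75,0.96,0,0.076,88])

```text
clock: 1.45
tool_pos: [0.5191, -0.2279, 0.2384]
ee_rot: [-0.0, 0.794, 0.608, -0.0]
wrist_force: [-0.1, 0.9, -0.1]
finger_gap: 0.999
grip_force: 0.0
```

```bash
python3 - <<'E'
from h import *
snap('wrist','w1'); s=env.get_state(); print(s['tool_pos'],s['ee_rot'],s['wrist_force'],s['joint_pos'])
E
```

```text
[ 0.51829798 -0.22934718  0.23837077] [-2.55664534e-05  7.94874220e-01  6.06773847e-01 -6.87660406e-04] [-1.21929321  0.1104361   0.39800815] [ 0.60865471  0.42054193 -0.35409825  1.74727058  0.169815    1.00458463
 -0.07546419]
```

View pics/w1.png

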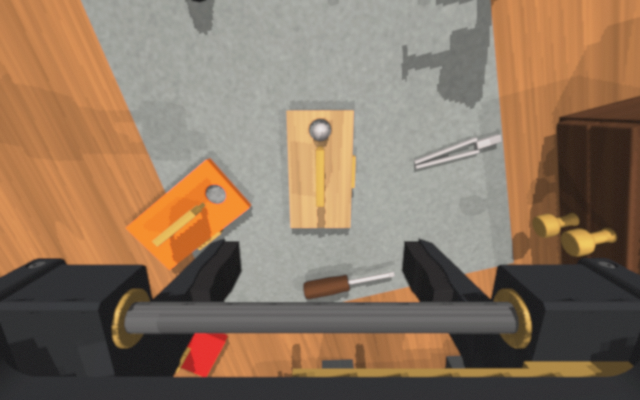

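The wrist view shows the tray nearly aligned, with top corners (287,110), (353,110), (352,228) and (290,228), the handle at column 320 and the ball at (320,130).

```bash
cat >> h.py <<'E'
from scipy.optimize import least_squares
def fit(f,M,uv,x0):
    M=np.array(M)
    def W(p):
        C,S=np.cos(p[2]),np.sin(p[2]); return M@np.array([[C,S,0],[-S,C,0],[0,0,1]])+[p[0],p[1],0]
    r=least_squares(lambda p:(proj(f,W(p))-uv).ravel(),x0); print(r.x,r.fun.round(1)); return r.x
E
python3 - <<'E'
from h import *
g=cv2.imread('pics/w1.png')[95:240,275:370]; print(len(g))
hsv=cv2.cvtColor(g,cv2.COLOR_BGR2HSV); m=((hsv[...,1]>70)&(hsv[...,2]>90)).astype(np.uint8)
n,l,st,ce=cv2.connectedComponentsWithStats(m); i=1+st[1:,4].argmax(); print(st[i],ce[i])
for r in (10,20,25,35,55,75,95,115,125,130): 
    x=np.where(l[r]==i)[0]; print(r+95,(x.min()+275,x.max()+275) if len(x) else None)
fit('w1',[(-.04,.075,.014),(.04,.075,.014),(.04,-.075,.014),(-.04,-.075,.014),(0,-.033,.052),(0,0.033,.052)],np.array([(287,110),(353,110),(351,228),(290,228),(320,207),(320,142)]),[.52,-.23,-.26])
E
```

```text
145
[  11   15   70  119 7321] [45.32427264 74.34503483]
105 None
115 (np.int64(286), np.int64(353))
120 (np.int64(287), np.int64(353))
130 (np.int64(287), np.int64(353))
150 (np.int64(288), np.int64(352))
170 (np.int64(288), np.int64(355))
190 (np.int64(289), np.int64(351))
210 (np.int64(290), np.int64(350))
220 (np.int64(290), np.int64(350))
225 (np.int64(290), np.int64(350))
[ 0.51685351 -0.22822527 -0.26223235] [-0.6 -1.1  0.7 -1.2 -0.7 -1.9  0.5 -1.8  0.2 -1.8 -0.   6.6]
```

jog_arm(deltas=[-0.0125,-0.01,-0.2,0,60,-0.0125,-0.01,-0.4,0,60,-0.0125,-0.01,-0.6,0,60,-0.0125,-0.01,-0.8,0,60,-0.0125,-0.01,-0.9,0,60,-0.0125,-0.01,-0.9,0,60])

```text
clock: 2.1
tool_pos: [0.513, -0.2315, 0.0558]
ee_rot: [-0.002, 0.795, 0.606, -0.002]
wrist_force: [-0.3, -0.6, -0.1]
finger_gap: 0.681
grip_force: 0.0
```

jog_arm(deltas=[0,0,-0.08,0,40,0,0,-0.175,0,40,0,0,-0.175,0,40,0,0,-0.175,0,40])

```text
clock: 2.5
tool_pos: [0.5169, -0.2306, 0.0244]
ee_rot: [0.0, 0.795, 0.607, 0.0]
wrist_force: [-0.3, 0.8, 0.6]
finger_gap: 0.451
grip_force: 0.0
```

```bash
python3 - <<'E'
from h import *
snap('wrist','w2');s=env.get_state(); print(s['tool_pos'],s['ee_rot'],s['wrist_force'])
E
```

```text
[ 0.51725278 -0.23060265  0.02478458] [7.94613265e-04 7.94678901e-01 6.07029399e-01 3.49009850e-04] [0.27291927 0.49524371 0.60759507]
```

View pics/w2.png

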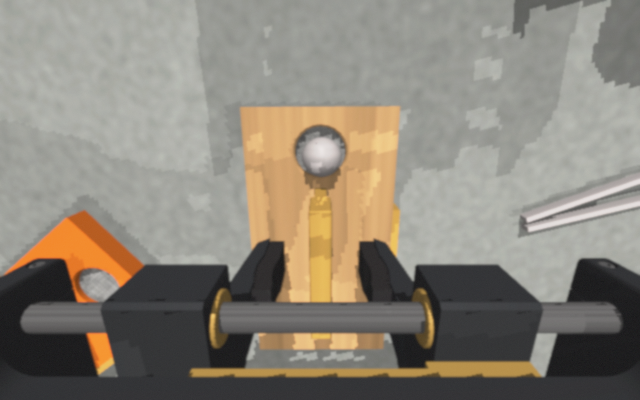

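The fingers straddle the handle, with the handle at column 320 and the fingers at about 283 and 360. The ball sits in its pocket at (321,150), so I can close.

jog_arm(deltas=[0,0,0,0,20,0,0,0,0,14,0,0,0,0,8,0,0,0,0,4,0,0,0,0,0,0,0,0,0,0,0,0,0,0,0,0,0,0,0,0])

```text
clock: 3.35
tool_pos: [0.5167, -0.23, 0.024]
ee_rot: [0.0, 0.795, 0.607, 0.0]
wrist_force: [-1.8, 0.0, 5.8]
finger_gap: 0.108
grip_force: 30.0
```

```bash
python3 - <<'E'
from h import *
fit('w2',[(-.04,.075,.014),(.04,.075,.014),(0,.033,.052),(0,.033,.052)],np.array([(241,107),(399,107),(320,192),(320,192)]),[.517,-.23,-.26])
E
```

```text
[ 0.51717966 -0.22522872 -0.2658883 ] [-1.2 -9.3  1.3 -9.4 -0.   8.8 -0.   8.8]
```

jog_arm(deltas=[0,0,0.01,0,0,0,0,0.04,0,0,0,0,0.09,0,0,0,0,0.16,0,0,0,0,0.24,0,0,0,0,0.32,0,0,0,0,0.39,0,0,0,0,0.44,0,0,0,0,0.465,0,0,0,0,0.465,0,0])

```text
clock: 4.35
tool_pos: [0.5169, -0.2301, 0.1174]
ee_rot: [0.0, 0.795, 0.607, 0.0]
wrist_force: [0.4, 0.2, -2.0]
finger_gap: 0.109
grip_force: 30.0
```

```bash
python3 - <<'E'
from h import *
snap('wrist','w3');snap('side','s3');s=env.get_state(); print(s['tool_pos'],s['ee_rot'],s['wrist_force'])
a=cv2.imread('pics/w3.png')[60:400,120:520];b=cv2.resize(cv2.imread('pics/s3.png')[100:270,150:350],(400,340))
cv2.imwrite('pics/c3.png',np.hstack([a,b]))
E
```

```text
[ 0.51620142 -0.22984476  0.11628032] [-3.61725184e-04  7.94517844e-01  6.07240647e-01 -2.48816724e-04] [-0.15810941 -0.34659091 -1.75853455]
```

View pics/c3.png

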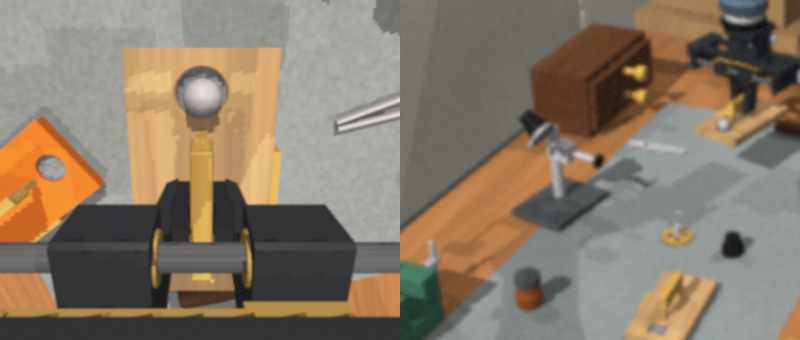

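The tray is lifted and level, with the ball in its pocket at crop (202,92). Next I carry it gently to a spot short of the stand.

jog_arm(deltas=[0.0034,0.0085,0,0.0002,0,0.0136,0.034,0,0.0008,0,0.031,0.0765,0,0.0019,0,0.054,0.136,0,0.0034,0,0.082,0.204,0,0.005,0,0.112,0.28,0,0.007,0,0.143,0.357,0,0.009,0,0.173,0.433,0,0.011,0,0.204,0.51,0,0.0126,0,0.235,0.586,0,0.0145,0])

```text
clock: 5.45
tool_pos: [0.5641, -0.1112, 0.1168]
ee_rot: [0.0, 0.766, 0.643, 0.0]
wrist_force: [-0.1, 0.3, -2.2]
finger_gap: 0.106
grip_force: 30.0
```

jog_arm(deltas=[0.027,0.068,0,0.0017,0,0.051,0.127,0,0.0031,0,0.071,0.178,0,0.0044,0,0.088,0.221,0,0.0055,0,0.099,0.246,0,0.0061,0,0.104,0.259,0,0.0064,0,0.105,0.264,0,0.0065,0,0.105,0.264,0,0.0065,0,0.105,0.264,0,0.0065,0])

```text
clock: 6.35
tool_pos: [0.5844, -0.0606, 0.1167]
ee_rot: [0.0, 0.753, 0.658, -0.0]
wrist_force: [0.8, -0.1, -2.4]
finger_gap: 0.108
grip_force: 30.0
```

```bash
python3 - <<'E'
from h import *
snap('wrist','w4');snap('scene','sc4');snap('side','s4');s=env.get_state(); print(s['tool_pos'],s['ee_rot'],2*np.arctan2(s['ee_rot'][2],s['ee_rot'][1]),s['wrist_force'])
E
```

```text
[ 0.58449865 -0.06034377  0.11672031] [ 4.69249258e-05  7.52948150e-01  6.58079839e-01 -7.73778552e-05] 1.4365314473907662 [-0.20394211  0.20752317 -2.23507834]
```

View pics/w4.png

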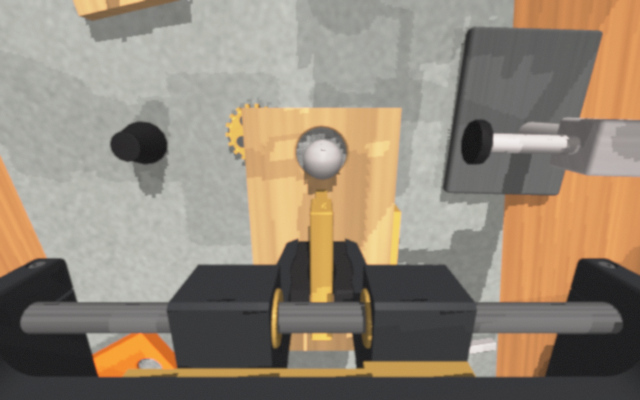

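The stop's face is at (475,142), its rod runs right to (575,144), and the foot-top corners are (471,28), (447,190), (560,194) and (601,31). The ball is in its pocket at (322,155).

```bash
python3 - <<'E'
from h import *
M=[(-.015,.065,.012),(-.015,-.065,.012),(.085,-.065,.012),(.085,.065,.012),(-.045,0,.1)]
uv=np.array([(470.5,28),(447,190),(560,194),(601,31),(475.5,142)])
x=fit('w4',M,uv,[.72,-.015,-.13]); y=fit('w4',M[:4],uv[:4],[.72,-.015,-.13])
for q in(x,y): print('stop',q[:2]-.045*np.array([np.cos(q[2]),np.sin(q[2])]))
print(ray('w4',[(475.5,142)],.1), ray('w4',[(488,142),(572,144)],.1))
# tray edges in hand
print('tray edge',ray('w4',[(245,108),(401,108),(401,208)],.107))
e=cv2.Canny(cv2.imread('pics/w4.png'),60,150)
for r in (125,142,155): print(r,np.where(e[r,430:640])[0]+430)
for r in (112,125,180): print(r,np.where(e[r,230:420])[0]+230)
for c in (455,480,500,520,540,560,580): print(c,np.where(e[:230,c])[0])
E
```

```text
[ 0.7176419  -0.01392489 -0.1133491 ] [ -2.7   5.5   2.4   8.9   3.5   2.6   0.6  -0.7  -2.1 -10. ]
[ 0.71673999 -0.00970305 -0.14932739] [-0.7 -1.4 -1.2  3.9 -0.5  1.5  2.1 -2.2]
stop [ 0.67293067 -0.0088351 ]
stop [ 0.67224078 -0.00300826]
[[ 0.67414422 -0.01435596  0.1       ]] [[ 0.68084561 -0.01526418  0.1       ]
 [ 0.72599821 -0.02246371  0.1       ]]
tray edge [[ 0.55593613  0.01941185  0.107     ]
 [ 0.63341927  0.00891009  0.107     ]
 [ 0.63046502 -0.04407883  0.107     ]]
125 [451 467 491 521 522 523 559]
142 [447 449 461 493 567]
155 [445 447 462 489 510]
112 [236 241 401]
125 [241 400]
180 [246 304 307 336 396]
455 [ 97  98  99 100 101 102 103 193 203]
480 [ 26 119 163 194 203]
500 [ 27 133 151 194]
520 [ 28 126 127 129 134 149 150 151 194 204]
540 [ 28 122 134 149 195 205]
560 [ 29 135 149 150 186 187 188]
580 [ 29 112 113 114 115 119 173]
```

```bash
python3 - <<'E'
from h import *
T=np.load('pics/w4.npz')['T']; print('cam x yaw',np.arctan2(T[1,0],T[0,0]))
def sub(f,pts,axis,z,name,w=5):
    # subpixel gradient peak near the line pts[0]-pts[1]; axis=0: search along rows(v)
    g=cv2.GaussianBlur(np.load(f'pics/{f}.npz')['p'].astype(np.float32).mean(2),(0,0),1)
    (u0,v0),(u1,v1)=pts; P=[]
    for t in np.linspace(0.05,.95,40):
        u,v=u0+t*(u1-u0),v0+t*(v1-v0)
        if axis==0:
            c=int(round(u)); s=np.arange(int(v)-w,int(v)+w+1); d=np.abs(np.gradient(g[s,c])); d[d<d.max()*.4]=0; P.append((c,(d*s).sum()/d.sum()))
        else:
            r=int(round(v)); s=np.arange(int(u)-w,int(u)+w+1); d=np.abs(np.gradient(g[r,s])); d[d<d.max()*.4]=0; P.append(((d*s).sum()/d.sum(),r))
    W=ray(f,np.array(P),z)[:,:2].astype(np.float32)
    vx,vy,x,y=cv2.fitLine(W,cv2.DIST_HUBER,0,.001,.001).ravel(); print(name,'dir',np.arctan2(vy,vx),'at',x,y)
sub('w4',[(471,26),(600,30)],0,.012,'far +y')
sub('w4',[(447,193),(558,195)],0,.012,'near -y')
sub('w4',[(471,30),(447,188)],1,.012,'front',4)
sub('w4',[(600,32),(580,110)],1,.012,'back')
sub('w4',[(496,134),(565,135)],0,.1,'rod top',3)
sub('w4',[(496,151),(565,150)],0,.1,'rod bot',3)
E
```

```text
cam x yaw -0.1347152251283966
far +y dir -0.16301237 at 0.75896263 0.049263004
near -y dir -0.14748256 at 0.7448128 -0.07918147
front dir 1.4026312 at 0.701276 -0.006878056
back dir 1.405636 at 0.80597144 0.012087871
rod top dir -0.17317614 at 0.7027511 -0.013996911
rod bot dir -0.12707631 at 0.70441204 -0.02264681
```

jog_arm(deltas=[0.003,0.008,0,-0.0001,0,0.011,0.029,0,-0.0004,0,0.024,0.063,0,-0.0008,0,0.041,0.108,0,-0.0014,0,0.059,0.157,0,-0.0021,0,0.075,0.2,0,-0.0027,0,0.089,0.237,0,-0.0032,0,0.1,0.265,0,-0.0035,0,0.105,0.28,0,-0.0037,0,0.107,0.285,0,-0.0038,0])

```text
clock: 7.5
tool_pos: [0.606, -0.0026, 0.1167]
ee_rot: [-0.0, 0.76, 0.649, -0.0]
wrist_force: [-0.3, 0.8, -1.4]
finger_gap: 0.112
grip_force: 30.0
```

jog_arm(deltas=[0,0,0,0,0,0,0,0,0,0])

```text
clock: 7.7
tool_pos: [0.6059, -0.0035, 0.1167]
ee_rot: [0.0, 0.761, 0.649, -0.0]
wrist_force: [-0.6, 0.9, -1.6]
finger_gap: 0.11
grip_force: 30.0
```

```bash
python3 - <<'E'
from h import *
for n in('wrist','scene','side'): snap(n,n+'5')
L=[env.get_state()for _ in range(1)]; s=L[0]; print(s['tool_pos'],2*np.arctan2(s['ee_rot'][2],s['ee_rot'][1]),s['wrist_force'])
I=lambda n,r,c,z:cv2.resize(cv2.imread(f'pics/{n}.png')[r[0]:r[1],c[0]:c[1]],None,fx=z,fy=z,interpolation=cv2.INTER_CUBIC)
A=I('wrist5',(20,220),(240,640),1); B=I('scene5',(180,280),(300,440),2.5); C=I('side5',(110,210),(190,350),2.5)
o=np.zeros((500,800,3),np.uint8); o[:200,:400]=A; o[250:500,:400]=B; o[250:500,400:]=C; cv2.imwrite('pics/c5.png',o)
E
```

```text
[ 0.60591522 -0.00339733  0.11670343] 1.4127293695987266 [-0.77753289 -0.11245125 -1.67060396]Traceback (most recent call last):
  File "<stdin>", line 6, in <module>
ValueError: could not broadcast input array from shape (250,350,3) into shape (250,400,3)
```

```bash
python3 - <<'E'
from h import *
I=lambda n,r,c,z:cv2.resize(cv2.imread(f'pics/{n}.png')[r[0]:r[1],c[0]:c[1]],None,fx=z,fy=z,interpolation=cv2.INTER_CUBIC)
A=I('wrist5',(20,270),(240,640),1); B=I('scene5',(180,280),(300,460),2.5); C=I('side5',(110,210),(190,350),2.5)
o=np.zeros((500,800,3),np.uint8); o[:250,:400]=A; o[250:500,:400]=B; o[250:500,400:]=C; cv2.imwrite('pics/c5.png',o)
E
```

```text
(no output)
```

View pics/c5.png

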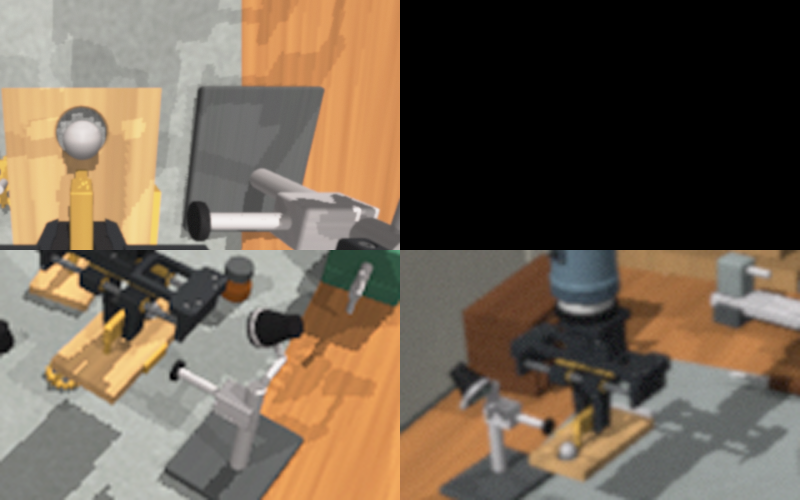

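The foot edges are now square to the image. The stop face is at full pixel (440,241), the ball is in its pocket, and the loupe clears the gripper to the side.

```bash
python3 - <<'E'
from h import *
P=ray('wrist5',[(438,241),(440,241),(520,240.5)],.1); print(P)
tcp=np.array([.6059,-.0032]);a=-.158
d=P[:,:2]-tcp; print('along',d@[np.cos(a),np.sin(a)]-.044,'lat',d@[-np.sin(a),np.cos(a)])
print('nose +y end', (ray('wrist5',[(400,209)],.107)[0,:2]-tcp)@[-np.sin(a),np.cos(a)])
print('scene',proj('scene5',[[*P[0,:2],.1]]),proj('side5',[[*P[0,:2],.1]]))
g=cv2.imread('pics/wrist5.png'); h=cv2.cvtColor(g,cv2.COLOR_BGR2GRAY); print(h[215:270,438])
print(h[200:220,399], h[241,425:455])
E
```

```text
[[ 0.6741311  -0.01515115  0.1       ]
 [ 0.67531443 -0.01534014  0.1       ]
 [ 0.7226345  -0.02256639  0.1       ]]
along [0.02526165 0.02645997 0.07432762] lat [-0.00106657 -0.00106702 -0.00075775]
nose +y end 0.02160230121017875
scene [[369.73956697 228.46830542]] [[249.5407136 180.0038231]]
[109 109 109 108 107  95  67  45  42  40  39  41  37  35  33  31  31  30
  27  29  28  26  25  22  27  26  26  29  27  25  26  24  26  26  23  28
  27  28  28  29  31  31  31  32  39  70 125 171 173 137  89  63  59  58
  59]
[190 192 192 192 193 192 191 191 186 181 182 189 203 210 211 211 210 210
 210 210] [ 59  56  41  28  27  27  25  27  26  24  29  28  27  26  29  37  47  51
  56  57  54  53  51  53  75 131 199 233 240 241]
```

jog_arm(deltas=[0.005,-0.001,0,0,0,0.018,-0.004,0,0,0,0.036,-0.008,0,0,0,0.054,-0.013,0,0,0,0.072,-0.017,0,0,0,0.086,-0.02,0,0,0,0.095,-0.022,0,0,0,0.099,-0.023,0,0,0,0.099,-0.023,0,0,0,0.099,-0.023,0,0,0])

```text
clock: 8.85
tool_pos: [0.6257, -0.0075, 0.1167]
ee_rot: [-0.0, 0.761, 0.649, -0.0]
wrist_force: [-0.4, -0.4, -2.5]
finger_gap: 0.108
grip_force: 30.0
```

jog_arm(deltas=[0.005,-0.001,0,0,0,0.01,-0.0015,0,0,0,0.01,-0.0015,0,0,0,0.01,-0.0015,0,0,0])

```text
clock: 9.25
tool_pos: [0.6278, -0.0078, 0.1167]
ee_rot: [-0.0, 0.761, 0.649, -0.0]
wrist_force: [0.8, -0.2, -0.7]
finger_gap: 0.107
grip_force: 30.0
```

jog_arm(deltas=[0.005,-0.001,0,0,0,0.01,-0.0015,0,0,0,0.01,-0.0015,0,0,0,0.01,-0.0015,0,0,0])

```text
clock: 9.65
tool_pos: [0.6295, -0.0081, 0.1166]
ee_rot: [-0.0, 0.761, 0.649, -0.0]
wrist_force: [-2.0, -0.3, -2.1]
finger_gap: 0.108
grip_force: 30.0
```

```bash
cat > f.py <<'E'
from h import *
F=[];P=[]
for _ in range(12): env.get_image('side'); s=env.get_state(); F.append(s['wrist_force']);P.append(s['tool_pos'])
F=np.array(F);P=np.array(P);print(F.mean(0).round(2),F.std(0).round(2),P.mean(0).round(5),'along',-(F.mean(0)[:2]@[.9875,-.157]).round(2),s['clock'])
E
python3 f.py
```

```text
[-1.94  0.26 -1.6 ] [0.56 0.32 0.4 ] [ 0.62964 -0.00814  0.11663] along 1.96 10.25
```

jog_arm(deltas=[0.005,-0.001,0,0,0,0.01,-0.0015,0,0,0,0.01,-0.0015,0,0,0,0.01,-0.0015,0,0,0])

```text
clock: 10.65
tool_pos: [0.6317, -0.0085, 0.1167]
ee_rot: [-0.0, 0.761, 0.649, -0.0]
wrist_force: [-3.0, -0.1, -2.0]
finger_gap: 0.108
grip_force: 30.0
```

```bash
python3 f.py
```

```text
[-2.68  0.27 -1.77] [0.52 0.4  0.61] [ 0.63173 -0.00846  0.11668] along 2.69 11.25
```

jog_arm(deltas=[0.005,-0.001,0,0,0,0.01,-0.0015,0,0,0,0.01,-0.0015,0,0,0,0.01,-0.0015,0,0,0])

```text
clock: 11.65
tool_pos: [0.6337, -0.0088, 0.1167]
ee_rot: [-0.0, 0.761, 0.649, -0.0]
wrist_force: [-3.8, 0.8, -1.8]
finger_gap: 0.107
grip_force: 30.0
```

```bash
python3 f.py
```

```text
[-3.31  0.51 -1.49] [0.72 0.39 0.57] [ 0.63373 -0.00876  0.11669] along 3.35 12.25
```

jog_arm(deltas=[0.003,-0.0005,0,0,0,0.007,-0.001,0,0,0,0.007,-0.001,0,0,0,0.007,-0.001,0,0,0,0.007,-0.001,0,0,0])

```text
clock: 12.75
tool_pos: [0.6351, -0.009, 0.1167]
ee_rot: [-0.0, 0.761, 0.649, -0.0]
wrist_force: [-3.5, 0.7, -0.7]
finger_gap: 0.108
grip_force: 30.0
```

```bash
python3 f.py; python3 - <<'E'
from h import *
for n in('wrist','scene','side'): snap(n,n+'6')
I=lambda n,r,c,z:cv2.resize(cv2.imread(f'pics/{n}.png')[r[0]:r[1],c[0]:c[1]],None,fx=z,fy=z,interpolation=cv2.INTER_CUBIC)
A=I('wrist6',(50,300),(220,620),1); B=I('scene6',(180,280),(300,460),2.5); C=I('side6',(110,210),(190,350),2.5)
o=np.zeros((500,800,3),np.uint8); o[:250,:400]=A; o[250:500,:400]=B; o[250:500,400:]=C; cv2.imwrite('pics/c6.png',o)
s=env.get_state(); print(s['ee_rot'],s['ft_torque'])
E
```

```text
[-3.81  0.24 -1.27] [0.5  0.55 0.51] [ 0.63517 -0.00896  0.11671] along 3.8 13.35
[4.75040265e-05 7.60560680e-01 6.49266856e-01 7.16747174e-06] [-0.0025903   0.84177555  0.0020504 ]
```

View pics/c6.png

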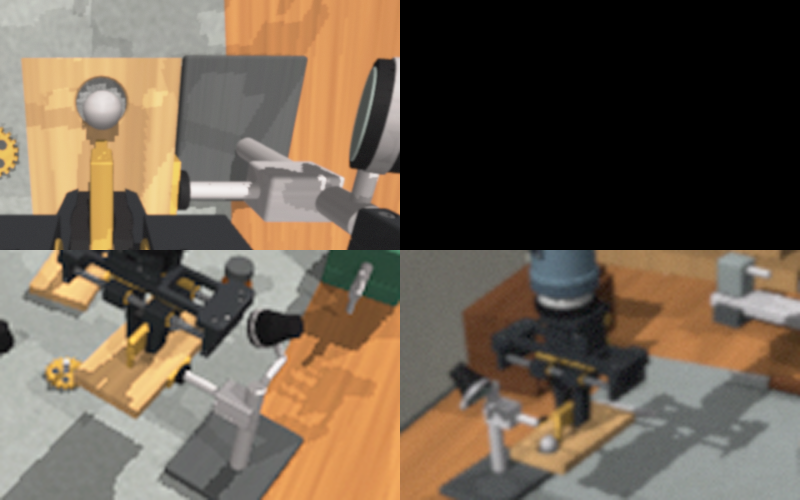

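The nose is pressed centrally on the stop at 3.8 N, which is about 6.9 mm of the 14 mm travel. The tray is square and level, and the ball is in its pocket at crop (101,103).

```bash
python3 -c "
from station import env; print(env.hand_in())"
```

```text
the job is handed in; nothing more can be done
None
```

I handed the job in at about 13.5 s with the arm still holding the tray. It is level and square, the ball is in its pocket, and the nose presses the stop at 3.8 N, about 6.9 mm of its 14 mm travel going by the spring figures; the verdict was not shown.

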